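Sort the pastry cutters into the carrier and lift it level

TASK

Put the three pastry cutters away in the wooden carrier while it stands on the counter: both round ones flat on the floor of the half with the rounded corners, the square one flat on the floor of the half with the square corners. Then take the carrier by its upright grip board, lift it about 10 cm clear of the counter and finish there, still holding it steady and level in the air with the cutters in their halves. Never tip the carrier, and leave everything else on the counter where it stands.

Things in the scene. Friction and masses are not known exactly. Their poses are not given: they have to be found in the camera images.
- carrier: loose wooden tray, 152 mm (x) by 274 mm (y), 0.45 kg empty, at any yaw. Origin: centre of its underside, z up. Floor 6 mm thick; outer walls (6 mm thick) and divider 18 mm high from the underside. The 12 mm divider along x at y = 0 makes two halves, each 140 mm (x) by 125 mm (y) inside. In the middle of the divider stands an upright grip board.
- round_half (a point): centre of the floor of the carrier's half at its +y side, 68.5 mm from the carrier's origin, 6 mm above its underside: the half whose two outer corners are rounded (inner radius 45 mm), for the round cutters. Axes as the carrier's.
- square_half (a point): centre of the floor of the carrier's half at its -y side, 68.5 mm from the carrier's origin, 6 mm above its underside: the half with square corners, for the square cutter. Axes as the carrier's.
- grip (a point): middle of the carrier's grip board (flat, darker wood) at the height to pinch it, 70 mm above the carrier's underside, over the carrier's origin. The board is 14 mm thick along the carrier's y, 44 mm wide along its x, its top 90 mm above the underside; pinch it across its thickness, from above. Axes as the carrier's.
- round_cutter_a: round pastry cutter: an upright open ring of plain copper sheet, outer diameter 50 mm, wall 2.5 mm, height 40 mm, 40 g, open at top and bottom. Origin: centre of its lower edge; z up along the ring's axis. One of two alike.
- round_cutter_b: round pastry cutter: an upright open ring of plain copper sheet, outer diameter 50 mm, wall 2.5 mm, height 40 mm, 40 g, open at top and bottom. Origin: centre of its lower edge; z up along the ring's axis. One of two alike.
- square_cutter: square pastry cutter: an upright open square frame of plain copper sheet, 46 x 46 mm outside, wall 2.5 mm, height 40 mm, 40 g, open at top and bottom. Origin: centre of its lower edge; x and y normal to its sides, z up.
- tape_dispenser: a bystander to leave alone: dark desk tape dispenser, 38x131x66 mm, standing loose at the back. Origin: centre of its underside.
- dough_timer: a bystander to leave alone: white kitchen timer, 64x64x56 mm, standing loose at the back. Origin: centre of its underside.
- cup: a bystander to leave alone: green and white cup, 64x89x48 mm with its handle, standing loose near the cutters. Origin: middle of its underside (handle included), handle towards its -y.
- candle: a bystander to leave alone: tea light in a metal dish, diameter 38 mm, height 15 mm, standing loose near the cutters. Origin: centre of its underside.
- jam_light: a bystander to leave alone: glass jar with a red lid, diameter 65 mm, height 97 mm, loose. Origin: centre of its underside.
- jam_dark: a bystander to leave alone: glass jar with a dark lid, diameter 64 mm, height 99 mm, loose. Origin: centre of its underside.
There are look-alikes about, which are no part of the job. What is shaped like the round_cutter_a but black or yellow is not meant.

How it is judged:
By the outcome, as a careful person would: the job done as asked, in the order asked, and still so for the second after the job is handed in, while the arm keeps its last pose, push and grip.
It also fails if it takes over 70 s, if anything falls off the work surface, if the arm or the gripper's body presses on something with over 40 N, if the wrist force passes 120 N, or if a joint passes its speed limit or range.

ROBOT

A 6-joint arm with a two-finger parallel gripper is mounted at the origin on a cart in front of the work surface, level with it; the furniture and walls round the work are solid. World frame = base frame: x ahead of the robot, y to its left, z up, the work surface at z = 0. Lengths are in m, angles in rad, forces in N, time in s.
With the tool pointing down it reaches from about 0.275 to 0.825 m from the base axis. Payload 4.9 kg.
Tool frame: the origin (TCP) lies midway between the tips of the shut fingers; the grasp point (between the pads) lies 19 mm behind it (grip_point_offset is the distance from the TCP to the grasp point, in m); z points along the fingers, x is the direction in which the jaws open and shut, and the axes are right-handed (so a half turn about z gives the same grasp; the last joint's range is limited). The gripper opens to 85 mm and grips with 20 to 120 N. Pads are 22 mm wide; open, the fingers measure 114 mm over their backs; the gripper's body (76 mm by 85 mm) begins 54 mm behind the grasp point. The pads swing forward as they close: fully open they stand 13 mm farther back than shut.
Start: joints at [-1.425, 0.326, -0.193, 1.052, 0, 1.437], TCP at [0.152, -0.529, 0.231] pointing down, gripper open.
Joint ranges: [-2.65, 2.65], [-0.97, 1.79], [-1.3, 1.35], [-1.93, 2.1], [-1.47, 1.37], [-3.14, 3.14]. Speed limits (rad/s): [2.57, 2.57, 3.14, 3.14, 3.14, 3.14].

INTERFACE

Orientations are given as a rotation vector (axis times angle).
In Python, from cell import * gives the robot as it stands. Calls block until the motion is done:
- movep(position, orientation): joint-space move of the TCP to a pose.
- move_l(position, velocity=0.15, rot=None, until_force=None): straight line of the TCP; rot=None keeps the orientation; velocity is the mean speed in m/s. With until_force (N) it stops when the force on the tool has changed by that much, and returns True; else False.
- set_joints(angles): joint-space move.
- let_go() and grab(newtons=None): open the fingers fully, or close them until they stop; newtons is the grip in N (None keeps the last).
- sleep(seconds).
- ik(position, orientation): joint angles nearest the present ones, or None.
- get_state(): the state.
- grab_frame(name): name is "scene" or "side" or "wrist"; returns a dict with "img" (420x560x3 uint8, red, green, blue), "fx", "fy", "cx", "cy" (pixels), "cam_to_world" (4x4, takes a point from camera to world coordinates); the wrist camera has in their place "T_tool_cam" (4x4, takes a point from camera to tool coordinates, whose origin is the TCP and whose axes are the tool frame's). Camera axes: x right, y down, z forward; pixel columns grow to the right and rows downward; lengths in m; the calibration is good to about 2 mm. The wrist camera is an equidistant fisheye: a pixel r from the principal point sees the ray r / f radians off the axis. A picture is of the moment at which its call begins: read the wrist's pose just before it. There is no depth.
A pose or a line that the arm cannot do raises MotionError and nothing moves.
- sign_off(): hands the job in, once; it reports no verdict.
Trained networks look in the newest picture that a camera, given by its name, has taken for a name from the list of things; names that differ only in an ending like _2 or _b are one class to them, and where a whole thing is asked for, a point or a joint stands for the part that bears it (a point fixed in the world has none). Each returns a list of dicts, best first, with "score" (0 to 1); they miss things now and then, are a little off and sometimes report something else, mostly with a low value. They report only what shows in the picture. A call takes as long as a camera call. They do not tell look-alikes from the thing itself.
- spot_in(camera, name): "centre" ([column, row] in pixels, amid what is visible of it).
- silhouettes(camera, name): "mask" (420x560 bool, what is visible of it) and "centre" ([column, row] in pixels, amid what is visible of it).
- tip_of(camera, name): "centre" ([column, row] in pixels: a listed point, or the origin of a listed thing).
The state is a dict: "clock": time; "q": joint angles; "joint_velocities": joint speeds; "tau": joint torques, N m; "position": TCP position; "eef_rot": TCP orientation; "contact_force": force on the tool from outside, world axes, zero at the start; "wrist_torque": the same for the moment, N m; "finger_gap": opening from 0.0 (shut) to 1.0 (fully open).
Only numpy, scipy, OpenCV 4.12 (cv2) and the standard library are available. Lean on these libraries where they do the work, as an engineer would, in place of code of your own. Each camera call takes 0.05 s, during which the arm holds its last target.

## Working session

There is one attempt and no reset: what is moved stays moved. The work goes in short steps, each a Python script; the robot and the scene stay as the last script left them, time stands still between calls to the robot, and variables do not carry over. Pictures are saved under pics/ and viewed, and the job is handed in when it is done.

```bash
ls -la; mkdir -p pics
python3 - <<'E'
from cell import *
import cv2,numpy as np
s=get_state();print({k:np.round(v,3) for k,v in s.items()})
for n in ["scene","side","wrist"]:
    f=grab_frame(n);cv2.imwrite(f"pics/{n}0.png",f["img"][:,:,::-1])
    print(n,{k:np.round(v,4).tolist() for k,v in f.items() if k!="img"})
print(get_state()["clock"])
E
```

```text
total 12
drwxr-xr-x  3 agent agent 4096 Dec  7 06:55 .
drwxr-xr-x 23 root  root  4096 Dec  7 06:55 ..
drwxr-xr-x  2 agent agent 4096 Dec  7 06:55 pics
{'clock': np.float64(0.0), 'q': array([-1.425,  0.327, -0.194,  1.052,  0.   ,  1.437]), 'joint_velocities': array([ 0.001,  0.001, -0.001,  0.002,  0.   ,  0.001]), 'tau': array([-1.0000e-03, -4.4340e+01,  2.6244e+01,  1.5000e-02, -0.0000e+00,
        0.0000e+00]), 'position': array([ 0.152, -0.528,  0.23 ]), 'eef_rot': array([-2.509e+00,  1.889e+00,  2.000e-03]), 'contact_force': array([ 0.128, -0.253,  0.295]), 'wrist_torque': array([-0.021,  0.035, -0.035]), 'finger_gap': np.float64(1.0)}
scene {'fx': 429.8519, 'fy': 429.8519, 'cx': 283.4248, 'cy': 218.0091, 'cam_to_world': [[-0.6234, -0.6011, 0.5001, 0.0103], [-0.7819, 0.4771, -0.4012, 0.5657], [0.0025, -0.6412, -0.7674, 0.9863], [0.0, 0.0, 0.0, 1.0]]}
side {'fx': 446.231, 'fy': 446.231, 'cx': 287.8914, 'cy': 217.6784, 'cam_to_world': [[0.9999, -0.0083, 0.0123, 0.5761], [-0.0144, -0.3408, 0.94, -1.2873], [-0.0036, -0.9401, -0.3409, 0.5979], [0.0, 0.0, 0.0, 1.0]]}
wrist {'fx': 325.1923, 'fy': 325.1923, 'cx': 280.7244, 'cy': 218.139, 'T_tool_cam': [[1.0, 0.0001, -0.001, 0.0007], [0.0002, 0.9454, 0.3259, -0.084], [0.0009, -0.3259, 0.9454, -0.1421], [0.0, 0.0, 0.0, 1.0]]}
0.15
```

View pics/scene0.png

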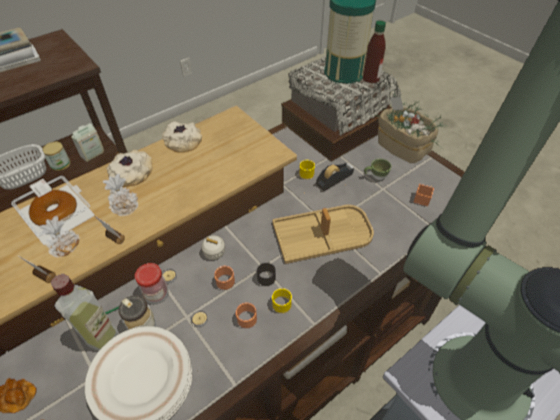

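View pics/side0.png

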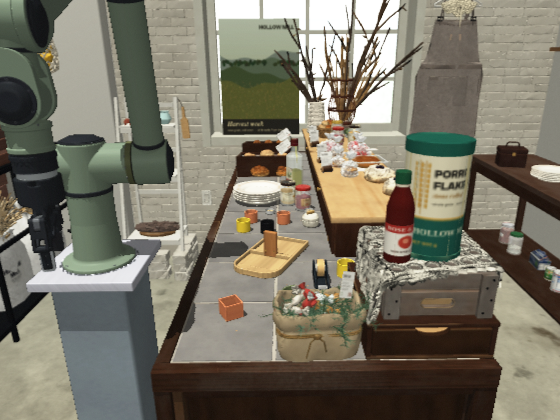

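View pics/wrist0.png

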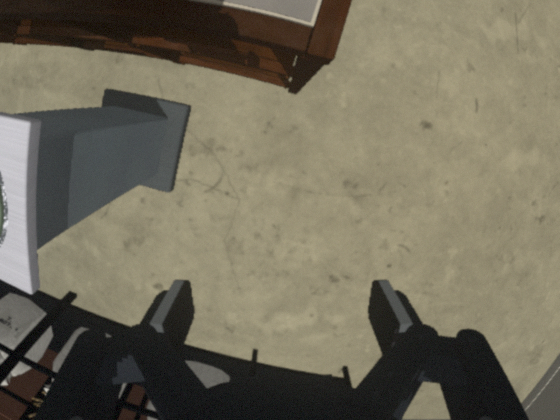

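The scene view shows copper rings at (224,277) and (246,315), a yellow ring at (282,300), a black ring at (266,273), a yellow ring at (308,168), a copper square at (425,195) and the carrier at (323,232). I'll enlarge these to confirm them, then measure.

```bash
cat > h.py <<'E'
from cell import *
import cv2,numpy as np
from scipy.spatial.transform import Rotation as R
def ray(f,px,T=None):
    u=(px[0]-f["cx"])/f["fx"];v=(px[1]-f["cy"])/f["fy"]
    if "T_tool_cam" in f:
        r=np.hypot(u,v);d=np.array([np.sin(r)*u/max(r,1e-9),np.sin(r)*v/max(r,1e-9),np.cos(r)])
        M=T@f["T_tool_cam"]
    else:
        d=np.array([u,v,1.]);M=np.array(f["cam_to_world"])
    return M[:3,3],M[:3,:3]@d
def onz(f,px,z,T=None):
    o,d=ray(f,px,T);return o+d*(z-o[2])/d[2]
def toolT(s=None):
    s=s or get_state();T=np.eye(4);T[:3,:3]=R.from_rotvec(s["eef_rot"]).as_matrix();T[:3,3]=s["position"];return T
def proj(f,P,T=None):
    M=np.array(f["cam_to_world"]) if T is None else T@f["T_tool_cam"]
    p=(np.linalg.inv(M)@np.append(P,1))[:3]
    if T is None: return np.array([f["cx"]+f["fx"]*p[0]/p[2],f["cy"]+f["fy"]*p[1]/p[2]])
    th=np.arctan2(np.hypot(p[0],p[1]),p[2]);k=th/np.hypot(p[0],p[1])
    return np.array([f["cx"]+f["fx"]*k*p[0],f["cy"]+f["fy"]*k*p[1]])
def down(yaw):
    # tool z down, tool x at angle yaw in world
    c,s=np.cos(yaw),np.sin(yaw)
    return R.from_matrix(np.array([[c,s,0],[s,-c,0],[0,0,-1]])).as_rotvec()
E
python3 - <<'E'
from h import *
f=grab_frame("scene")
a=cv2.resize(f["img"][140:340,180:450],None,fx=2.9,fy=2.9,interpolation=cv2.INTER_CUBIC)
cv2.imwrite("pics/scene_crop.png",a[:,:,::-1])
for n in ["carrier","round_cutter_a","square_cutter","cup","candle","tape_dispenser","dough_timer","jam_light","jam_dark"]:
    print(n,[(np.round(d["centre"]).tolist(),round(d["score"],2),onz(f,d["centre"],0.02).round(3)[:2].tolist()) for d in spot_in("scene",n)][:7])
for n in ["carrier","round_half","square_half","grip","square_cutter","round_cutter_a"]:
    z={"round_half":.006,"square_half":.006,"grip":.07}.get(n,0)
    print(n,[(np.round(d["centre"]).tolist(),round(d["score"],2),onz(f,d["centre"],z).round(3)[:2].tolist()) for d in tip_of("scene",n)][:6])
f=grab_frame("side")
a=cv2.resize(f["img"][170:340,190:390],None,fx=3.5,fy=3.5,interpolation=cv2.INTER_CUBIC)
cv2.imwrite("pics/side_crop.png",a[:,:,::-1])
for n in ["carrier","round_half","square_half","grip","square_cutter","round_cutter_a"]:
    z={"round_half":.006,"square_half":.006,"grip":.07}.get(n,0)
    print(n,[(np.round(d["centre"]).tolist(),round(d["score"],2),onz(f,d["centre"],z).round(3)[:2].tolist()) for d in tip_of("side",n)][:6])
print(get_state()["clock"])
E
```

```text
carrier [([320.0, 235.0], 0.83, [0.527, 0.017]), ([380.0, 167.0], 0.24, [0.613, -0.32])]
round_cutter_a [([266.0, 278.0], 0.87, [0.507, 0.223]), ([280.0, 302.0], 0.83, [0.43, 0.24]), ([248.0, 322.0], 0.81, [0.436, 0.335]), ([307.0, 172.0], 0.74, [0.744, -0.12]), ([226.0, 276.0], 0.6, [0.579, 0.303])]
square_cutter [([424.0, 196.0], 0.72, [0.441, -0.334]), ([322.0, 232.0], 0.58, [0.53, 0.008])]
cup [([381.0, 169.0], 0.67, [0.605, -0.315])]
candle [([199.0, 322.0], 0.68, [0.51, 0.427])]
tape_dispenser [([332.0, 178.0], 0.61, [0.674, -0.166]), ([323.0, 232.0], 0.25, [0.528, 0.005])]
dough_timer [([216.0, 248.0], 0.96, [0.672, 0.273]), ([225.0, 277.0], 0.31, [0.577, 0.307])]
jam_light [([152.0, 284.0], 0.59, [0.676, 0.466]), ([321.0, 234.0], 0.37, [0.527, 0.014])]
jam_dark [([136.0, 314.0], 0.57, [0.625, 0.539])]
carrier [([320.0, 232.0], 0.78, [0.546, -0.0])]
round_half [([346.0, 224.0], 0.89, [0.518, -0.078])]
square_half [([304.0, 236.0], 0.67, [0.562, 0.049])]
grip [([328.0, 218.0], 0.59, [0.529, -0.009])]
square_cutter [([424.0, 201.0], 0.77, [0.436, -0.334]), ([220.0, 251.0], 0.49, [0.669, 0.266]), ([199.0, 325.0], 0.31, [0.513, 0.429])]
round_cutter_a [([226.0, 280.0], 0.9, [0.579, 0.304]), ([249.0, 318.0], 0.89, [0.452, 0.321]), ([280.0, 304.0], 0.63, [0.433, 0.235]), ([266.0, 280.0], 0.51, [0.513, 0.221]), ([308.0, 175.0], 0.51, [0.746, -0.126])]
carrier [([270.0, 255.0], 0.55, [0.537, 0.015])]
round_half [([265.0, 264.0], 0.92, [0.522, -0.062]), ([317.0, 280.0], 0.24, [0.672, -0.172])]
square_half [([279.0, 248.0], 0.69, [0.564, 0.05])]
grip [([270.0, 238.0], 0.92, [0.537, -0.018])]
square_cutter [([230.0, 316.0], 0.98, [0.446, -0.342])]
round_cutter_a [([250.0, 221.0], 0.62, [0.449, 0.323]), ([347.0, 271.0], 0.58, [0.765, -0.105]), ([268.0, 237.0], 0.54, [0.523, 0.162]), ([287.0, 221.0], 0.48, [0.593, 0.327]), ([243.0, 231.0], 0.48, [0.432, 0.221])]
1.3
```

View pics/scene_crop.png

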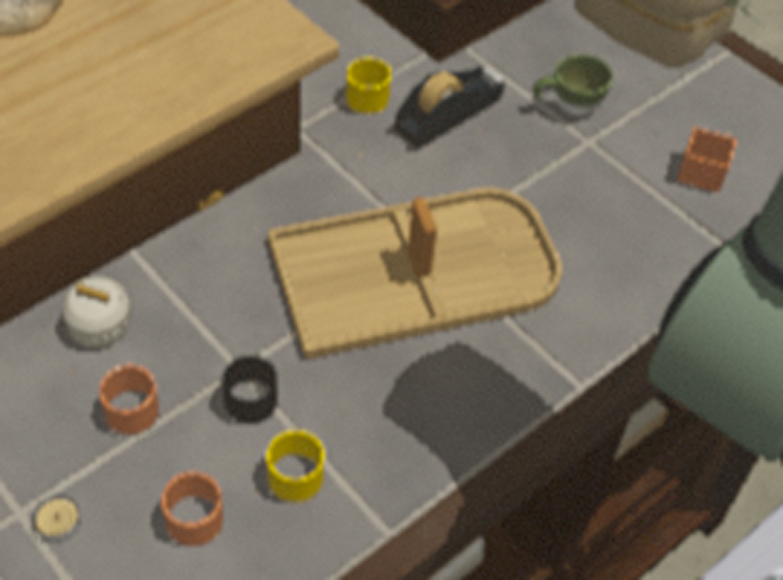

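View pics/side_crop.png

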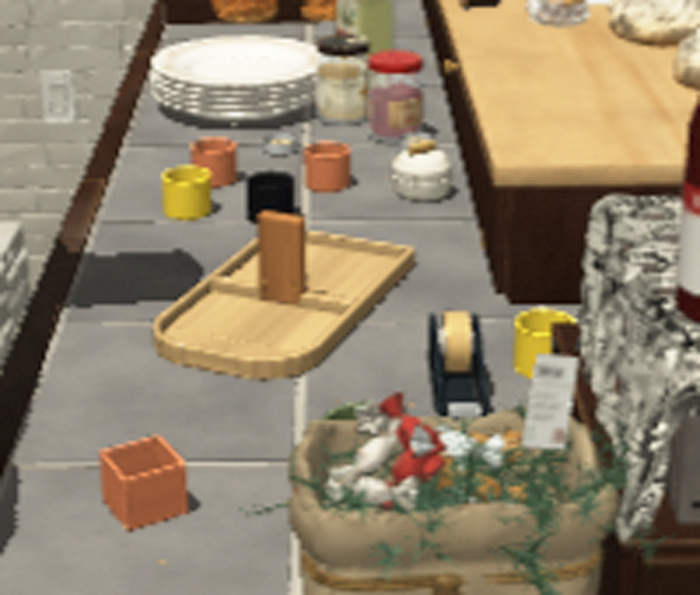

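The copper rings at (224,277) and (246,315) are the round cutters. I'm rejecting the black ring (266,273) and the yellow ones (282,300) and (308,168) on colour. The only square copper frame is at (425,195). Next I'll hover over the square and measure it with the wrist camera.

```bash
cat >> h.py <<'E'
from scipy.optimize import minimize
def coppermask(img):
    hsv=cv2.cvtColor(img,cv2.COLOR_RGB2HSV)
    m=cv2.inRange(hsv,(3,110,60),(14,255,255))
    return m
def blob(m,px):
    # all components near px, take closest with area>80
    m=cv2.morphologyEx(m,cv2.MORPH_CLOSE,np.ones((5,5),np.uint8))
    n,l,st,c=cv2.connectedComponentsWithStats(m)
    best=min([i for i in range(1,n) if st[i,4]>80],key=lambda i:np.hypot(*(c[i]-px)))
    b=(l==best).astype(np.uint8)
    cs,_=cv2.findContours(b,cv2.RETR_EXTERNAL,cv2.CHAIN_APPROX_NONE)
    o=np.zeros_like(b);cv2.fillPoly(o,[cv2.convexHull(np.vstack(cs))],1)
    return o
def pts(kind,p,z0=0.):
    if kind=="ring": a=np.linspace(0,2*np.pi,40,endpoint=False);xy=np.c_[np.cos(a),np.sin(a)]*.025+p[:2]
    else:
        c,s=np.cos(p[2]),np.sin(p[2]);xy=np.array([[1,1],[-1,1],[-1,-1],[1,-1]])*.023@np.array([[c,s],[-s,c]])+p[:2]
    return np.vstack([np.c_[xy,np.full(len(xy),z0)],np.c_[xy,np.full(len(xy),z0+.04)]])
def fit(kind,views,p0,z0=0.):
    """views: list of (frame,T,mask)"""
    def cost(p):
        e=0
        for f,T,m in views:
            q=np.array([proj(f,x,T) for x in pts(kind,p,z0)])
            h=cv2.convexHull((q*16).astype(np.float32)).astype(np.int32)
            S=np.zeros(m.shape,np.uint8);cv2.fillPoly(S,[h],255,cv2.LINE_AA,4)
            S=S/255.;e+=1-np.minimum(S,m).sum()/np.maximum(S,m).sum()
        return e
    best=None
    for y in ([0] if kind=="ring" else [0,.4,.8,1.2]):
        x0=np.array(list(p0)+([y] if kind!="ring" else []))
        sim=np.vstack([x0]+[x0+d for d in np.diag([.01,.01]+([.2] if kind!="ring" else []))])
        r=minimize(cost,x0,method="Nelder-Mead",options=dict(initial_simplex=sim,xatol=1e-4,fatol=1e-4,maxiter=150))
        if best is None or r.fun<best.fun:best=r
    return best.x,best.fun/len(views)
E
python3 - <<'E'
from h import *
views=[]
f=grab_frame("scene");g=grab_frame("side")
for kind,p in [("sq",(.441,-.336)),("ring",(.585,.304)),("ring",(.452,.322))]:
    V=[]
    for fr in (f,g):
        m=blob(coppermask(fr["img"]),proj(fr,np.array([*p,.02])))
        V.append((fr,None,m))
        print(kind,m.sum(),fit(kind,[V[-1]],p))
    print("both",fit(kind,V,p))
movep([.44,-.336,.19],down(np.pi/2))
s=get_state();print(s["clock"],s["q"].round(2))
T=toolT(s);w=grab_frame("wrist");cv2.imwrite("pics/w_sq.png",w["img"][:,:,::-1])
m=blob(coppermask(w["img"]),proj(w,np.array([.441,-.336,.02]),T))
x=fit("sq",[(w,T,m)],(.441,-.336));print("wrist",m.sum(),x)
o=w["img"].copy()
for P in pts("sq",x[0]): cv2.circle(o,tuple(int(v) for v in proj(w,P,T)),3,(0,255,0),-1)
cv2.imwrite("pics/w_sq2.png",o[:,:,::-1])
E
```

```text
sq 303 (array([ 0.44708519, -0.33387902,  0.44368607]), np.float64(0.14283638801966925))
sq 539 (array([ 0.44814589, -0.33257048,  0.43248849]), np.float64(0.07472609731201074))
both (array([ 0.44719648, -0.33374189,  0.44511015]), np.float64(0.11641685561354642))
ring 376 (array([0.57874388, 0.3093977 ]), np.float64(0.15841740781101699))
ring 169 (array([0.57999939, 0.31130499]), np.float64(0.19528099204703941))
both (array([0.57893085, 0.30959282]), np.float64(0.1805178556959156))
ring 434 (array([0.45363999, 0.32762066]), np.float64(0.1330695183806787))
ring 157 (array([0.45711294, 0.33379746]), np.float64(0.23254917827485888))
both (array([0.4553445 , 0.32648625]), np.float64(0.18427325396777006))
3.3167 [-0.79  0.36 -0.25  0.96 -0.   -0.79]
wrist 2695 (array([ 0.44833969, -0.33400657,  0.48648743]), np.float64(0.04539576148626101))
```

View pics/w_sq2.png

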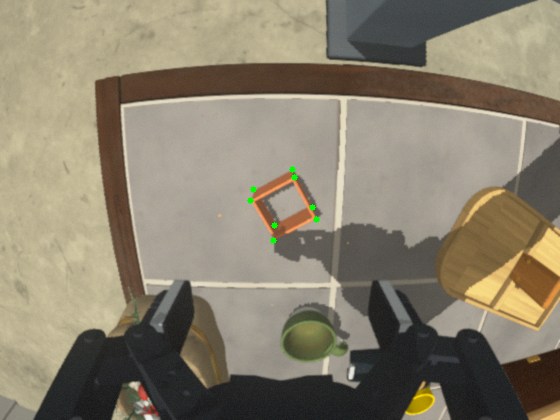

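The wrist fit puts the square at (0.448,-0.334) with yaw about 0.47, and both fixed cameras agree. The frame shows at about (283,205) with nothing near it. I'll grasp it now.

Run:
```python
from h import *
yaw=.47
p=np.array([.4483,-.334])
movep([*p,.10],down(yaw))
print(move_l([*p,.003],.12,until_force=8))
grab(25)
s=get_state();print(s["finger_gap"],s["position"],s["contact_force"].round(1))
w=grab_frame("wrist");cv2.imwrite("pics/w_g1.png",w["img"][:,:,::-1])
move_l([*p,.22],.2)
s=get_state();print(s["finger_gap"],s["position"],s["contact_force"].round(1),s["clock"])
movep([.50,-.14,.27],down(np.deg2rad(-20)))
s=get_state();T=toolT(s);np.save("T.npy",T)
w=grab_frame("wrist");cv2.imwrite("pics/w_c1.png",w["img"][:,:,::-1])
print(get_state()["finger_gap"],s["clock"])
for n in ["carrier","round_half","square_half","grip"]:
    z={"round_half":.006,"square_half":.006,"grip":.07}.get(n,0)
    print(n,[(np.round(d["centre"],1).tolist(),round(d["score"],2),onz(w,d["centre"],z,T).round(4)[:2].tolist()) for d in tip_of("wrist",n)][:6])
print(get_state()["clock"])
```

```text
False
0.5421467407688956 [ 0.44866162 -0.33439413  0.00370337] [-0.5  1.   5.7]
0.5345607991958703 [ 0.44768922 -0.33343961  0.21878857] [-0.3 -0.5 -0.7] 7.0917
0.5335958449421195 8.175
carrier [([271.0, 68.1], 0.63, [0.5353, -0.0072])]
round_half [([272.2, 120.3], 0.81, [0.5141, -0.0699])]
square_half [([274.0, 12.5], 0.9, [0.5635, 0.0592])]
grip [([269.9, 59.1], 0.95, [0.5365, -0.007])]
8.425
```

View pics/w_g1.png

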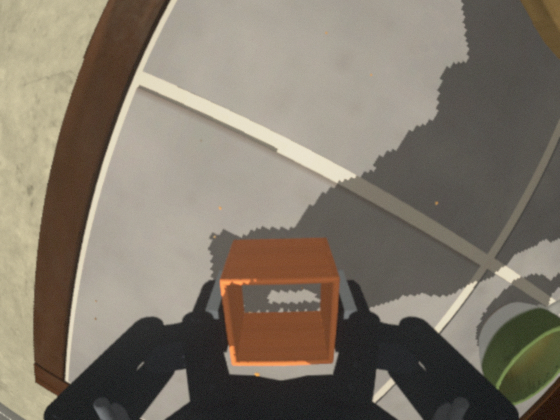

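View pics/w_c1.png

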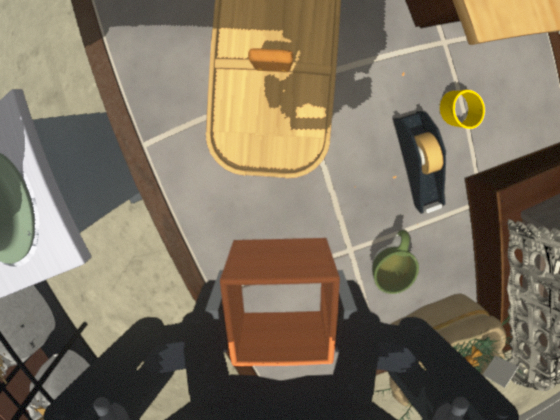

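The square is held: it fills the jaws at about (280,300), and the gap is 0.534. The carrier sits at the top of the frame, its board at (270,57), and runs slightly off the edge. I'll shift the camera to see all of it and fit its outline before placing.

```bash
cat >> h.py <<'E'
def cpts(p):
    a=np.linspace(0,np.pi/2,12);o=[]
    o+=[(.076-.051+.051*np.cos(t),.137-.051+.051*np.sin(t)) for t in a]
    o+=[(-.025-.051*np.sin(t),.086+.051*np.cos(t)) for t in a]
    o+=[(-.076,-.137),(.076,-.137)]
    o=np.array(o);c,s=np.cos(p[2]),np.sin(p[2])
    xy=o@np.array([[c,s],[-s,c]])+p[:2]
    return np.vstack([np.c_[xy,np.zeros(len(xy))],np.c_[xy,np.full(len(xy),.018)]])
def fitc(views,p0):
    def cost(p):
        e=0
        for f,T,m in views:
            q=np.array([proj(f,x,T) for x in cpts(p)])
            h=cv2.convexHull((q*16).astype(np.float32)).astype(np.int32)
            S=np.zeros(m.shape,np.uint8);cv2.fillPoly(S,[h],255,cv2.LINE_AA,4)
            S=S/255.;e+=1-np.minimum(S,m).sum()/np.maximum(S,m).sum()
        return e
    x0=np.array(p0);sim=np.vstack([x0]+[x0+d for d in np.diag([.01,.01,.08])])
    r=minimize(cost,x0,method="Nelder-Mead",options=dict(initial_simplex=sim,xatol=1e-4,fatol=1e-5,maxiter=300))
    return r.x,r.fun/len(views)
def hullmask(m):
    b=m.astype(np.uint8);b=cv2.morphologyEx(b,cv2.MORPH_OPEN,np.ones((3,3),np.uint8))
    n,l,st,c=cv2.connectedComponentsWithStats(b);i=1+np.argmax(st[1:,4]);b=(l==i).astype(np.uint8)
    cs,_=cv2.findContours(b,cv2.RETR_EXTERNAL,cv2.CHAIN_APPROX_NONE)
    o=np.zeros_like(b);cv2.fillPoly(o,[cv2.convexHull(np.vstack(cs))],1);return o
E
python3 - <<'E'
from h import *
movep([.52,-.085,.30],down(np.deg2rad(-21)))
s=get_state();T=toolT(s);np.save("T.npy",T)
w=grab_frame("wrist")
d=silhouettes("wrist","carrier");print([(x["score"],x["centre"],x["mask"].sum()) for x in d])
m=hullmask(d[0]["mask"])
x,e=fitc([(w,T,m)],[.5355,-.007,np.deg2rad(159)]);print("wrist",x,np.rad2deg(x[2]),e)
o=w["img"].copy();o[d[0]["mask"]]=o[d[0]["mask"]]//2+np.array([0,0,127],np.uint8)
for P in cpts(x): cv2.circle(o,tuple(int(v) for v in proj(w,P,T)),2,(0,255,0),-1)
cv2.imwrite("pics/w_c2.png",o[:,:,::-1])
for n in ["round_half","square_half","grip"]:
    z={"round_half":.006,"square_half":.006,"grip":.07}.get(n,0)
    print(n,[(np.round(d["centre"],1).tolist(),round(d["score"],2),onz(w,d["centre"],z,T).round(4)[:2].tolist()) for d in tip_of("wrist",n)][:2])
f=grab_frame("scene");cv2.imwrite("pics/s3.png",f["img"][:,:,::-1])
print(s["clock"])
E
```

```text
[(0.55, [273.3, 109.2], np.int64(22813))]
wrist [ 0.53796285 -0.00530001  2.71905335] 155.79028105303826 0.01921520118536768
round_half [([267.9, 163.8], 0.72, [0.5088, -0.0683])]
square_half [([273.2, 65.5], 0.89, [0.5634, 0.0532])]
grip [([271.0, 116.4], 0.73, [0.5381, -0.0094])]
8.7917
```

View pics/w_c2.png

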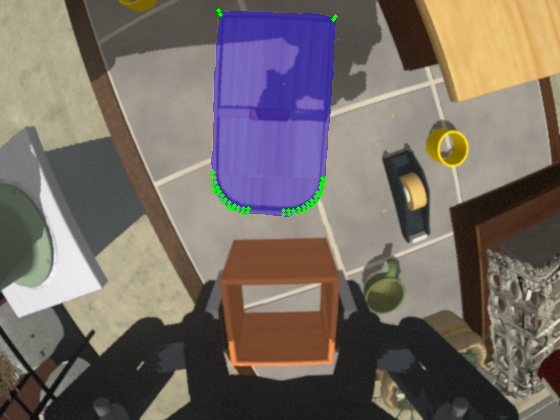

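The outline fit is tight (error 0.02): carrier at (0.538,-0.005), yaw 155.8°. The round end is nearer the gripper at (268,164) and the square half is at (273,65). Placing the square now.

```bash
cat >> h.py <<'E'
C=np.array([.538,-.0055]);CY=np.deg2rad(155.8)
def cw(x,y):
    c,s=np.cos(CY),np.sin(CY);return C+np.array([c*x-s*y,s*x+c*y])
E
python3 - <<'E'
from h import *
p=cw(0,-.070);yaw=CY-np.pi
movep([*p,.22],down(yaw))
move_l([*p,.05],.2)
print(move_l([*p,.008],.05,until_force=5),get_state()["position"])
let_go()
move_l([*p,.22],.2)
s=get_state();T=toolT(s);w=grab_frame("wrist");cv2.imwrite("pics/w_p1.png",w["img"][:,:,::-1])
print(s["clock"],s["position"])
f=grab_frame("scene");a=cv2.resize(f["img"][140:340,180:450],None,fx=2.9,fy=2.9,interpolation=cv2.INTER_CUBIC)
cv2.imwrite("pics/s4.png",a[:,:,::-1])
E
```

```text
True [0.56592084 0.05846707 0.00954529]
13.2417 [0.56588132 0.05833549 0.21884054]
```

View pics/w_p1.png

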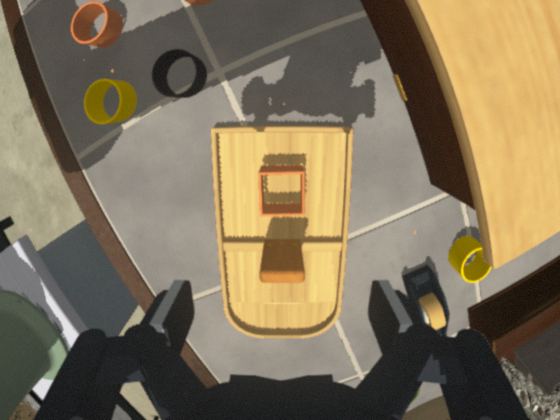

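View pics/s4.png

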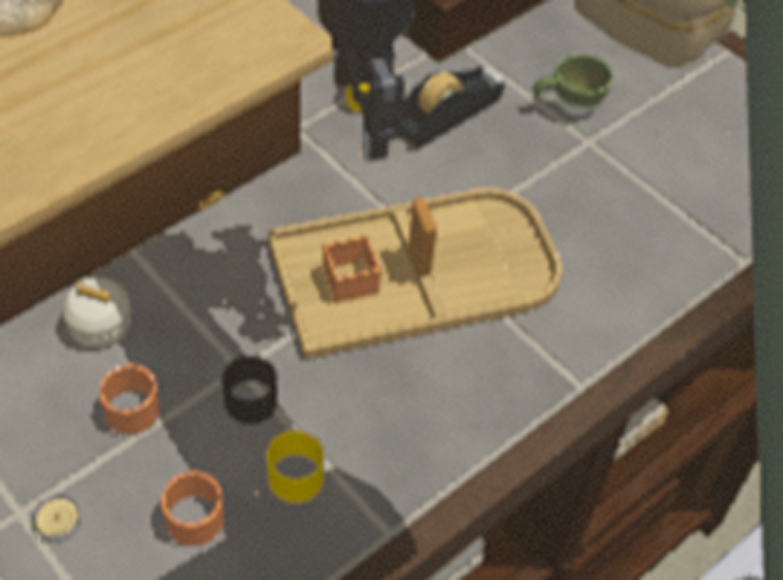

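The square stands upright in the square half, at wrist pixel (282,191). Next I'll look at the round cutters from above.

Run:
```python
from h import *
movep([.50,.29,.22],down(np.pi))
s=get_state();T=toolT(s);w=grab_frame("wrist");o=w["img"].copy()
for p in [(.579,.309),(.454,.327)]:
    m=blob(coppermask(w["img"]),proj(w,np.array([*p,.02]),T))
    x,e=fit("ring",[(w,T,m)],p);print(m.sum(),x,e)
    for P in pts("ring",x): cv2.circle(o,tuple(int(v) for v in proj(w,P,T)),1,(0,255,0),-1)
cv2.imwrite("pics/w_r.png",o[:,:,::-1])
print(s["clock"],s["q"].round(2))
for n in ["candle","dough_timer"]:
    print(n,[(np.round(d["centre"]).tolist(),round(d["score"],2),onz(w,d["centre"],0.02,T).round(3)[:2].tolist()) for d in spot_in("wrist",n)][:3])
```

```text
2017 [0.57956733 0.31016589] 0.055330626823901885
2001 [0.45455223 0.32776759] 0.05379549792851179
15.9917 [ 0.4   0.39 -0.14  1.05 -0.   -1.17]
candle [([262.0, 288.0], 0.78, [0.524, 0.415])]
dough_timer [([126.0, 183.0], 0.88, [0.68, 0.28])]
```

View pics/w_r.png

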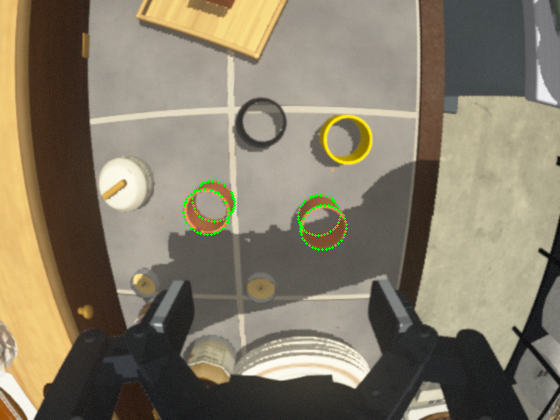

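The wrist fit gives the round cutters at (0.4546,0.3278) (wrist pixel (322,222)) and (0.5796,0.3102) (wrist pixel (209,207)). Black and yellow rings are excluded, at (261,121) and (346,138). I'll pick up the first one with the jaws along x and place it.

```bash
cat >> h.py <<'E'
def pick_place(p,yaw,q,yawq,tag):
    movep([*p,.12],down(yaw))
    print(move_l([*p,.003],.15,until_force=8))
    grab(25)
    s=get_state();print("gap",s["finger_gap"],s["position"].round(4))
    z0=s["position"][2]
    move_l([*p,.20],.25)
    w=grab_frame("wrist");cv2.imwrite(f"pics/{tag}_held.png",w["img"][:,:,::-1])
    movep([*q,.20],down(yawq))
    move_l([*q,.06],.2)
    print(move_l([*q,z0+.004],.05,until_force=5),get_state()["position"].round(4),"gap",get_state()["finger_gap"])
    let_go()
    move_l([*q,.22],.2)
    w=grab_frame("wrist");cv2.imwrite(f"pics/{tag}_placed.png",w["img"][:,:,::-1])
    f=grab_frame("scene");a=cv2.resize(f["img"][140:340,180:450],None,fx=2.9,fy=2.9,interpolation=cv2.INTER_CUBIC)
    cv2.imwrite(f"pics/{tag}_scene.png",a[:,:,::-1]);print(get_state()["clock"])
E
python3 - <<'E'
from h import *
pick_place([.4546,.3278],np.pi,cw(.030,.070),CY-np.pi/2,"ra")
E
```

```text
False
gap 0.5655096511285025 [0.4552 0.3282 0.0039]
True [ 0.4814 -0.057   0.0099] gap 0.5706666348059609
24.0
```

View pics/ra_scene.png

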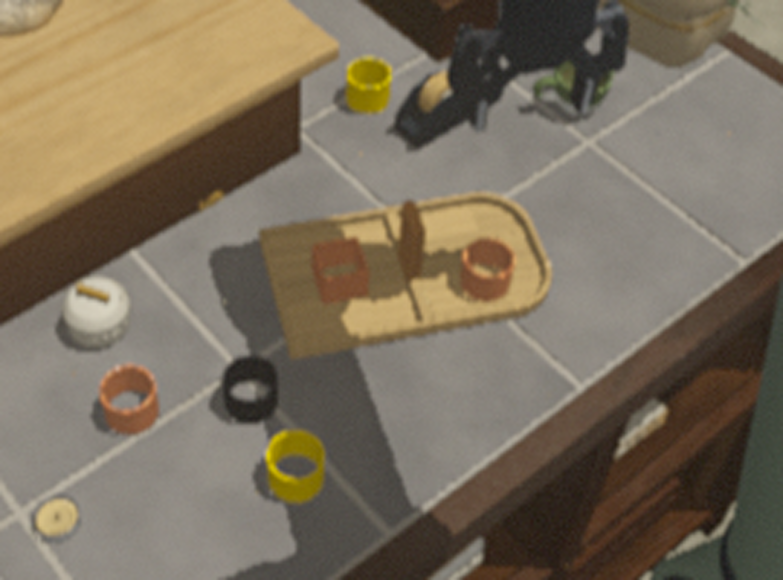

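View pics/ra_placed.png

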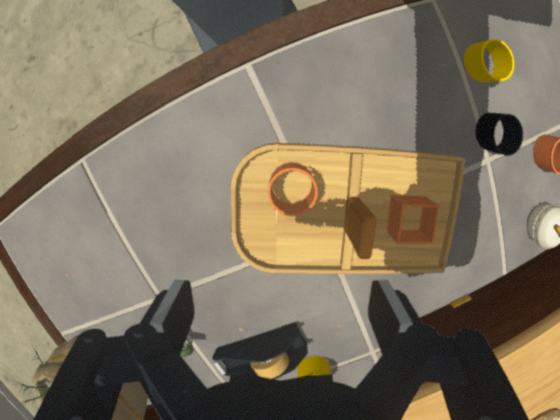

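The ring landed in the round half (wrist pixel (293,189)), but the carrier has moved a few pixels compared with the previous view. The opening finger probably brushed the board. I'll refit everything and angle the jaws away from the board for the next ring.

Run:
```python
from h import *
s=get_state();T=toolT(s);w=grab_frame("wrist")
d=silhouettes("wrist","carrier");print([(x["score"],x["centre"],x["mask"].sum()) for x in d])
m=hullmask(d[0]["mask"])
x,e=fitc([(w,T,m)],[.538,.005,CY]);print("carrier",x,np.rad2deg(x[2]),e)
o=w["img"].copy();o[d[0]["mask"]]=o[d[0]["mask"]]//2+np.array([0,0,127],np.uint8)
for P in cpts(x): cv2.circle(o,tuple(int(v) for v in proj(w,P,T)),1,(0,255,0),-1)
c,sn=np.cos(x[2]),np.sin(x[2]);Rm=np.array([[c,-sn],[sn,c]])
for n in ["round_half","square_half","grip"]:
    z={"round_half":.006,"square_half":.006,"grip":.07}[n]
    print(n,[(round(d["score"],2),onz(w,d["centre"],z,T).round(4)[:2].tolist()) for d in tip_of("wrist",n)][:2])
for k,px in [("ring",(293,189)),("sq",(413,220))]:
    mm=blob(coppermask(w["img"]),px);p=onz(w,px,.026,T)[:2]
    y,e=fit(k,[(w,T,mm)],p,.006);print(k,mm.sum(),y,e,"in carrier",Rm.T@(y[:2]-x[:2]))
    for P in pts(k,y,.006): cv2.circle(o,tuple(int(v) for v in proj(w,P,T)),1,(0,255,0),-1)
cv2.imwrite("pics/w_c3.png",o[:,:,::-1]);print(s["clock"])
```

```text
[(0.76, [342.2, 208.4], np.int64(24669))]
carrier [0.54094046 0.00538388 2.69422503] 154.3677230902158 0.015525072400899842
round_half []
square_half [(0.76, [0.5678, 0.0617])]
grip [(0.93, [0.5416, 0.0047])]
ring 2116 [ 0.48402227 -0.04502301] 0.05693666904531036 in carrier [0.02951111 0.07006874]
sq 2255 [0.57200359 0.06822331 1.14731102] 0.05005426295031623 in carrier [-0.00082223 -0.07009306]
24.0
```

View pics/w_c3.png

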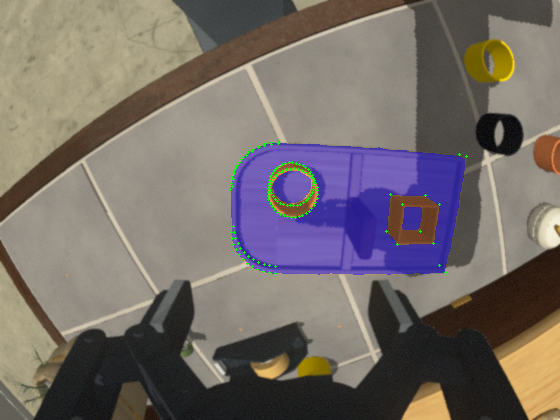

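Carrier is now at (0.541,0.005), yaw 154.4°. In its frame the ring sits at (29.5,70) mm and the square at (-1,-70) mm, both well inside. I'll place the second ring at (-32,72) mm with the jaws turned 20° so the knuckles miss the board.

```bash
sed -i 's/^C=np.array.*/C=np.array([.5409,.0054]);CY=np.deg2rad(154.4)/' h.py
python3 - <<'E'
from h import *
pick_place([.5796,.3102],np.pi/2,cw(-.032,.072),CY+np.deg2rad(70-180),"rb")
s=get_state();T=toolT(s);w=grab_frame("wrist")
d=silhouettes("wrist","carrier");print([(x["score"],x["centre"],x["mask"].sum()) for x in d])
m=hullmask(d[0]["mask"])
x,e=fitc([(w,T,m)],[*C,CY]);print("carrier",x,np.rad2deg(x[2]),e)
print([(round(d["score"],2),onz(w,d["centre"],.07,T).round(4)[:2].tolist()) for d in tip_of("wrist","grip")][:2])
E
```

```text
False
gap 0.5869688354741937 [0.5803 0.3105 0.0042]
True [ 0.538  -0.0732  0.0102] gap 0.5896190527161901
33.0167
[(0.61, [333.3, 143.1], np.int64(28661))]
carrier [0.54108577 0.0055694  2.69517637] 154.4222309574561 0.02042300149412568
[(0.58, [0.5392, 0.0035])]
```

View pics/rb_scene.png

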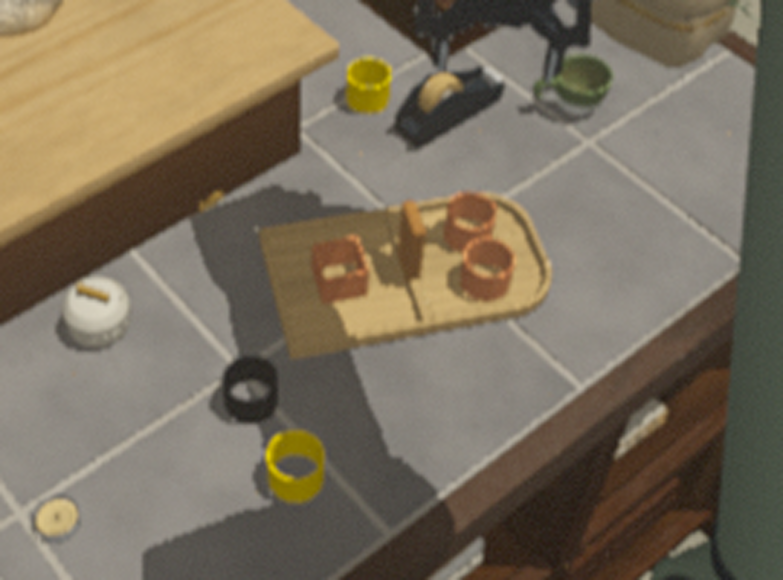

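View pics/rb_placed.png

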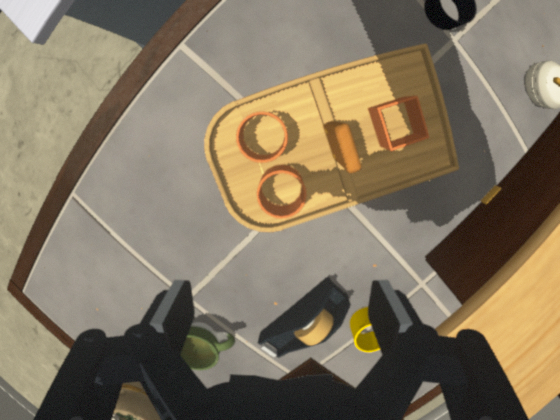

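All three are in their halves: rings at wrist pixels (264,137) and (282,190), the square at (398,123). The carrier hasn't moved. Next I'll pinch the board across its thickness and lift slowly.

Run:
```python
from h import *
p=np.array([.541,.0050]);r=down(CY-np.pi/2)
movep([*p,.19],r)
print(move_l([*p,.053],.12,until_force=8),get_state()["position"].round(4))
grab(90)
s=get_state();print("gap",s["finger_gap"],s["position"].round(4),s["contact_force"].round(1),s["wrist_torque"].round(2))
move_l([*p,.083],.05)
s=get_state();print("gap",s["finger_gap"],s["position"].round(4),s["contact_force"].round(1),s["wrist_torque"].round(2),s["clock"])
g=grab_frame("side");cv2.imwrite("pics/lift1_side.png",cv2.resize(g["img"][150:330,180:400],None,fx=3.3,fy=3.3)[:,:,::-1])
```

```text
False [0.5417 0.0048 0.0537]
gap 0.15584318317619952 [0.5411 0.005  0.0532] [-1.1  0.6  2.4] [ 0.    0.15 -0.04]
gap 0.14775396456537515 [0.5409 0.005  0.083 ] [ 0.1 -0.5 -6.9] [0.06 0.08 0.04] 36.3
```

View pics/lift1_side.png

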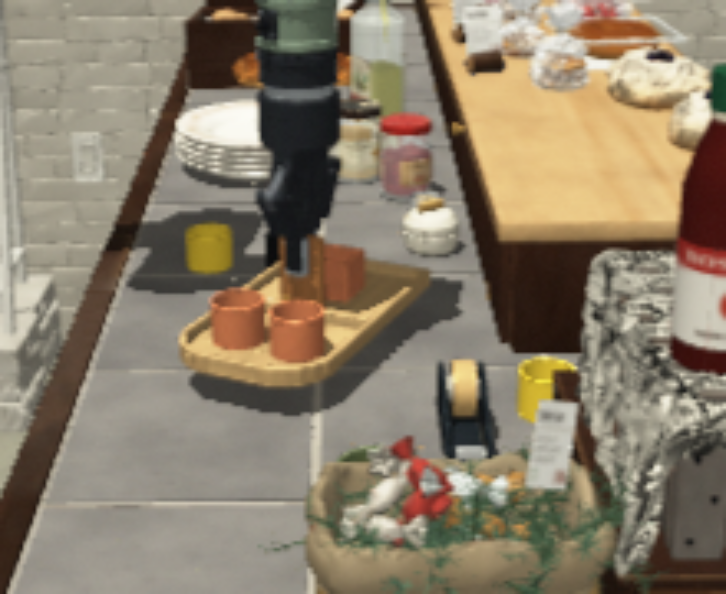

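The carrier is 3 cm up and level, with both rings (about (238,320) and (298,330)) and the square (about (345,272)) inside. The force change is about 7 N. Now for the rest of the lift.

Run:
```python
from h import *
p=np.array([.541,.0050])
move_l([*p,.156],.06)
sleep(1.0)
s=get_state();T=toolT(s);print("gap",s["finger_gap"],s["position"].round(4),s["contact_force"].round(1),s["wrist_torque"].round(2),s["clock"],abs(s["joint_velocities"]).max())
print("tool z",T[:3,2].round(4))
g=grab_frame("side");cv2.imwrite("pics/lift2_side.png",cv2.resize(g["img"][130:330,170:400],None,fx=3.2,fy=3.2)[:,:,::-1])
f=grab_frame("scene");cv2.imwrite("pics/lift2_scene.png",cv2.resize(f["img"][110:340,180:450],None,fx=2.6,fy=2.6)[:,:,::-1])
w=grab_frame("wrist");cv2.imwrite("pics/lift2_w.png",w["img"][:,:,::-1])
```

```text
gap 0.15222990283452273 [0.541 0.005 0.156] [ 0.1  0.3 -6.4] [ 0.06 -0.01 -0.04] 38.7167 0.0034417815946735267
tool z [ 1.e-04  0.e+00 -1.e+00]
```

View pics/lift2_side.png

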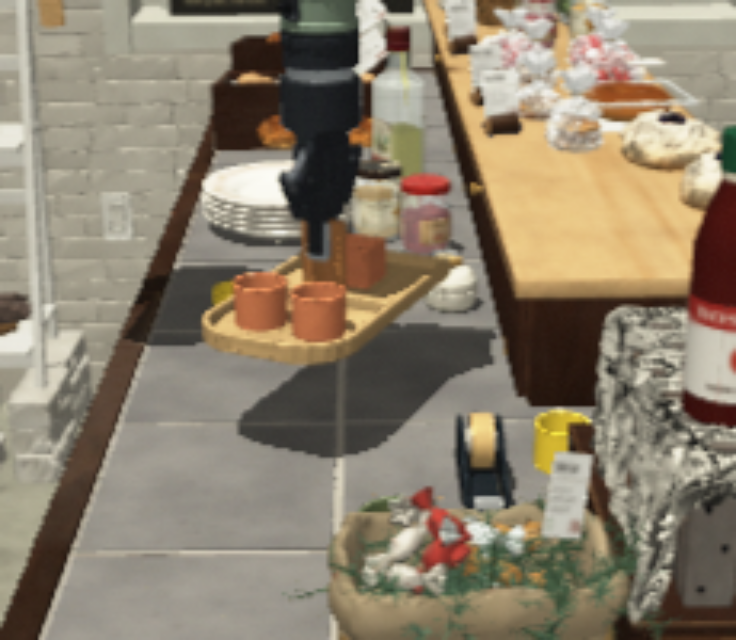

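View pics/lift2_scene.png

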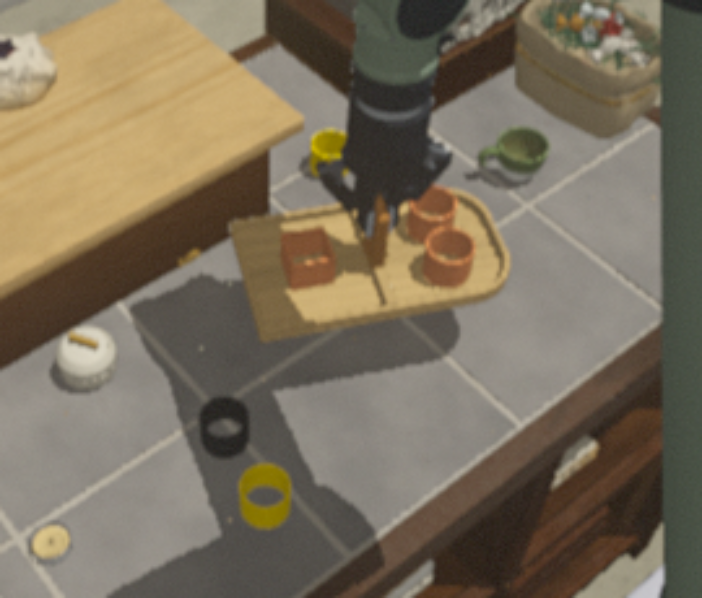

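View pics/lift2_w.png

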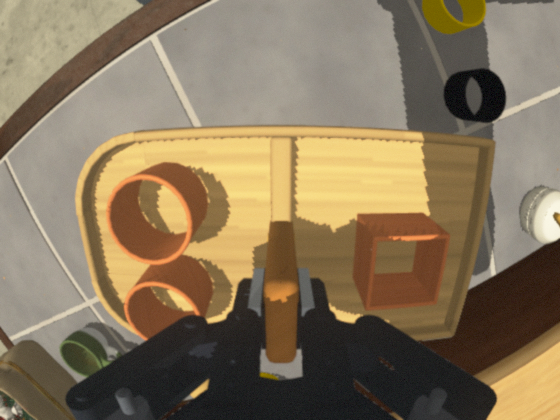

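All views agree. The carrier is about 10 cm up and steady, with both rings at wrist pixels (155,215) and (168,300) and the square at (402,260). The bystanders haven't moved. Handing in.

Run:
```python
from h import *
print(sign_off());
```

```text
the job is handed in; nothing more can be done
None
```

The job is done and handed in at about 39 s. All three cutters are in the carrier: the square one in the square-cornered half, both copper round ones in the rounded half. The arm is holding the carrier by its grip board about 10 cm above the counter.

- **Last checks:** The arm held still for a second at the final height (TCP z = 0.156 m, lifted 10.3 cm from the grasp). The grip was steady, the load about 6.4 N, and the tool pointed straight down. The side, scene and wrist pictures all show the carrier level with the cutters standing in their halves.
- **Bystanders:** Those in view look unmoved, as do the black and yellow rings. I checked this by eye, and the candle, cup and jars were not measured again.
- **One thing went wrong:** After I set down the first round cutter, the carrier had slid about 12 mm on the counter, most likely because an opening finger touched the grip board. It did not tip and both cutters in it kept their places. I measured it again and turned the jaws 20° for the second ring, and it did not move after that.

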